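Clamp the cardboard tube in the ring-cutting trough

TASK

The cardboard tube in the ring-cutting trough has to be clamped for sawing. Flip the cam lever over to free the sliding fence, push the fence up so that the tube is held firmly between the end stop and the fence's sprung pad, with the pad pressed in but the cardboard not crushed, then flip the lever back to lock the fence. Leave the jar, the brush and the cut ring where they are.

Things in the scene. Friction and masses are not known exactly. Their poses are not given: they have to be found in the camera images.
- jig: Fixed wooden trough, 410 x 120 mm. Origin under it on the table; y runs along the trough from fence to end stop; z up. Floor 18 mm thick. Side walls 14 mm thick, 60 mm apart inside, tops 46 mm above the table. A dark wooden end stop (58 mm wide, 24 thick, top at 78 mm) stands in the +y end; its face may be anywhere from y = 135 to 165 mm, fixed during the job.
- fence: Sliding wooden fence, 100 mm wide, 90 mm long, plate top 61 mm above the table. Origin at table height under the middle of its plate, axes as the jig's. Slides along the jig's +y towards the tube (jig y of its origin -157 to +3 mm). With the lever free it slides with about 7 N and stays where it is left; when locked it holds against 15 N or more.
- push_face (a point): Middle of the rear face (facing the jig's -y) of the upright push board at the back of the fence, 85 mm above the table. The board is 80 mm wide, 14 mm thick and reaches from 61 to 101 mm above the table; nothing higher than 46 mm stands behind it.
- pad: Sprung wooden pad at the front of the fence, 50 x 42 mm, 12 mm thick; axes as the jig's. Unpressed, its origin coincides with the fence's and its front face is 67 mm ahead (+y) of it. It gives back towards the fence by up to 10 mm: 0.5 N at first touch, rising to 5 N when all the way in; after that the fence pushes the tube hard.
- tube: Loose brown cardboard tube, 56 mm outside diameter, 130 mm long, about 80 g, lying in the trough along the jig's y between the pad and the end stop, free to slide. Origin at its middle, on its axis, 46 mm above the table. Crushed by more than 25 N along its length.
- lever (a joint): Cam lever on the fence, turning about an axis along the jig's y. 0 rad = locked: it leans 45 degrees from upright to the jig's -x. It can be pushed over through upright (0.79) to 1.57 rad = free, leaning 45 degrees to +x. The cam grips below about 0.9 rad. Stays where it is left; push the knob along its arc: a few newtons, up to 10 N near the locked end.
- lever_pivot (a point): The lever's pivot, 59 mm above the table; in the fence's frame at x -36 mm, y +10 mm.
- lever_knob (a point): Centre of the black ball knob, 24 mm diameter, at the end of the lever, 100 mm from the pivot; the lever is a 14 mm round steel bar.
- jar: Closed paint jar, 56 mm diameter, 85 mm tall, standing on the table beyond the trough; origin at its underside. Leave alone.
- brush: Paint brush 190 mm long lying on the table beyond the trough. Leave alone.
- cut_ring: Cardboard ring, 60 mm diameter, 25 mm tall, standing on the table on the robot's side of the trough; origin at its underside. Leave alone.
Mind the look-alikes: they are no part of the job. What is shaped like the tube but pink or turquoise is not meant.

How it is judged:
On the way, in this order (a step that is already met when the one before it is completed fails the run):
1. the lever is flipped over, so that the fence is free (value of joint lever above 1.1 rad), for 0.1 s.
2. with the lever free, the fence is pushed up so that its pad presses on the tube (value of joint lever above 1 rad and contact force between tube and pad above 1.5 N), for 0.2 s.
At the end, for the whole second after the job is handed in: The lever is back at the locked end (below 0.15 rad), the tube lies flat in the trough and is held at rest between the end stop and the pad, which presses on it with more than 1.5 N (pad in by more than about 2.5 mm) (value of joint lever below 0.15 rad and contact force between tube and pad above 1.5 N and z of tube in the frame of jig below 0.049 m and x of tube in the frame of jig between -0.006 and 0.006 m and angle between the y axis of tube and the y axis of jig, either way round below 0.06 rad and linear speed of tube below 0.01 m/s and linear speed of fence below 0.005 m/s); the robot touches nothing.
It fails at once if the tube is crushed (more than 25 N from the pad) (contact force between tube and pad above 25 N).
It fails at once if the tube is lifted out of the trough (z of tube in the frame of jig above 0.06 m).
It fails at once if the jar is moved (more than 20 mm) (distance of jar from where it was at the start of the episode above 0.02 m).
It fails at once if the brush is moved (more than 20 mm) (distance of brush from where it was at the start of the episode above 0.02 m).
It fails at once if the cut ring is moved (more than 20 mm) (distance of cut_ring from where it was at the start of the episode above 0.02 m).
It also fails if it takes over 67 s, if anything falls off the work surface, if the arm or the gripper's body presses on something with over 40 N, if the wrist force passes 120 N, or if a joint passes its speed limit or range.

ROBOT

A 6-joint arm with a two-finger parallel gripper is mounted at the origin on the work surface. World frame = base frame: x ahead of the robot, y to its left, z up, the work surface at z = 0. Lengths are in m, angles in rad, forces in N, time in s.
With the tool pointing down it reaches from about 0.35 to 0.775 m from the base axis. Payload 7.3 kg.
Tool frame: the origin (TCP) lies on the centre line of the jaws, within the pads' length; the fingertips stand 11 mm ahead of it and the grasp point (between the pads) lies 8 mm behind it; y points along the fingers, z is the direction in which the jaws open and shut, and the axes are right-handed (so a half turn about y gives the same grasp; the last joint's range is limited). The gripper opens to 92 mm and grips with 3 to 60 N. Pads are 19 mm wide; open, the fingers measure 130 mm over their backs; the gripper's body (75 mm by 190 mm) begins 47 mm behind the grasp point.
Start: joints at [1.052, 0.342, 1.524, -0, 1.275, -0.146], TCP at [0.191, 0.489, 0.238] pointing down, gripper open.
Joint ranges: [-2.53, 2.53], [-0.77, 2.02], [0.04, 2.7], [-1, 4.14], [0.28, 2.66], [-3.11, 3.11]. Speed limits (rad/s): [2.57, 2.57, 3.14, 3.14, 3.14, 3.14].

INTERFACE

Orientations are given as [roll, pitch, yaw] about the fixed x, y, z axes, in that order (R = Rz(yaw) Ry(pitch) Rx(roll)).
In Python, from cell import robot, cams gives the robot as it stands.
- The arm moves only by the tool apply_moves, never from a script. Its argument "plan" is a list of rows, each a list of 7 numbers: the shift along the tool's x, y, z in m, then the turn, a rotation vector about the tool's x, y, z in degrees, then the gripper command: -1 is fully open, 1 is shut, values between are in proportion. A call has exactly 5 rows; each row is the pose to reach, as a shift and turn from the pose commanded when the call began, along the tool's axes at that moment; what a row does not reach only later rows make up. A row lasts 1/8 s, in which the tool goes at most 62.5 mm and 10.7 degrees, less where a joint would pass 70% of its speed; a pose out of reach is approached as far as the arm can. A call with a gripper value outside its range is refused whole. The fingers move at their own pace and stop on an object; "squeeze" is the grip in N (left out, the last holds). Time passes only in rows, so rows that repeat a pose let the fingers close, or fill a call up. It gives the time, the measured TCP pose, the force and the opening at its end, in the units of the state.
- robot.observe(): the state, without advancing time (a new reading comes with each control period).
- cams.read_camera(name): name is "side" or "top" or "wrist"; returns the picture (420x560x3 uint8, blue, green, red); there is no depth.
- cams.calibration(name): a dict with "fx", "fy", "cx", "cy" (pixels), "dist" ([k1, k2, p1, p2, k3] as OpenCV has them; the pictures are not rectified), "extrinsics" (4x4, takes a point from world to camera coordinates); the wrist camera has in their place "T_tool_cam" (4x4, takes a point from camera to tool coordinates, whose origin is the TCP and whose axes are the tool frame's). Camera axes: x right, y up, looking along -z (the intrinsics and any distortion apply to the point x, -y, -z); pixel columns grow to the right and rows downward; lengths in m; the calibration is good to about 2 mm. A picture is of the moment at which its call begins: read the wrist's pose just before it. calibration takes no time and is no camera call.
- robot.hand_in(): hands the job in, once; it reports no verdict.
The state is a dict: "time": time; "qpos": joint angles; "qvel": joint speeds; "joint_efforts": joint torques, N m; "tool_pos": TCP position; "tool_rot": TCP orientation; "contact_force": force on the tool from outside, world axes, zero at the start; "torque": the same for the moment, N m; "opening": finger opening in m.
Only numpy, scipy, OpenCV 4.12 (cv2) and the standard library are available. Lean on these libraries where they do the work, as an engineer would, in place of code of your own. Each camera call takes 0.05 s, during which the arm holds its last target. There are 200 camera calls.

## Working session

There is one attempt and no reset: what is moved stays moved. The work goes in short steps, Python scripts to look and compute and a tool call to move; the robot and the scene stay as the last step left them, time stands still between calls to the robot, and variables do not carry over. Pictures are saved under pics/ and viewed, about 8 in all and at most 12, crops included, and the job is handed in when it is done.

Besides the shell and the picture viewer there is one more tool, called after "Request:" by a JSON object that holds its "name" and its "arguments". apply_moves: Moves the arm, as the interface text tells. Its arguments: {"type":"object","properties":{"plan":{"type":"array","items":{"type":"array","items":{"type":"number"}}},"squeeze":{"type":"number"}},"required":["plan"]}

```bash
ls; mkdir -p pics; python3 - <<'E'
from cell import robot,cams
import cv2
s=robot.observe()
for k in s: print(k,s[k])
for n in("side","top"):
    cv2.imwrite(f"pics/{n}0.png",cams.read_camera(n)); print(n,cams.calibration(n))
print(cams.calibration("wrist"))
E
```

```text
pics
time 0.0
qpos [ 1.05202286e+00  3.42748638e-01  1.52498341e+00  9.66189082e-06
  1.27542317e+00 -1.45994356e-01]
qvel [-0.00064507 -0.00030659  0.00147194  0.000783   -0.00074795 -0.00063289]
joint_efforts [ 4.14915803e-04 -4.31251752e+01 -2.44209212e+01  7.19240773e-02
  5.60950523e-02 -1.06978807e-04]
tool_pos [0.19099004 0.48861725 0.23704324]
tool_rot [-1.57234092e+00  2.36456172e-04 -3.72782110e-01]
contact_force [ 0.30846547  0.04034275 -0.33917798]
torque [-0.03515257  0.03152282  0.00863572]
opening 0.09195344184119629
side {'fx': 470.8864335920245, 'fy': 470.8864335920245, 'cx': 285.6686700230114, 'cy': 214.94899462127293, 'dist': array([-0.08923672,  0.        ,  0.        ,  0.        ,  0.        ]), 'extrinsics': array([[ 0.86479388, -0.50167043, -0.02140862, -0.43369995],
       [ 0.33554341,  0.54564928,  0.76790461, -0.33342504],
       [-0.37355343, -0.67126273,  0.64020636, -0.61142158],
       [ 0.        ,  0.        ,  0.        ,  1.        ]])}
top {'fx': 509.03705847004625, 'fy': 509.03705847004625, 'cx': 282.66586422752283, 'cy': 213.3206662600582, 'dist
[... 264 characters left out ...]
-2.07986169e-01,  2.51331857e-02,  9.77808814e-01,
        -9.62204238e-01],
       [ 0.00000000e+00,  0.00000000e+00,  0.00000000e+00,
         1.00000000e+00]])}
{'fx': 360.71680241364004, 'fy': 360.71680241364004, 'cx': 282.0050911616041, 'cy': 212.07667617600453, 'dist': array([0.00555909, 0.        , 0.        , 0.        , 0.        ]), 'T_tool_cam': array([[-6.38907625e-04, -9.50473742e-01, -3.10804210e-01,
        -8.62358634e-02],
       [-4.53523684e-04,  3.10804517e-01, -9.50473748e-01,
        -1.46409837e-01],
       [ 9.99999693e-01, -4.66307855e-04, -6.29637729e-04,
         1.33508347e-04],
       [ 0.00000000e+00,  0.00000000e+00,  0.00000000e+00,
         1.00000000e+00]])}
```

View pics/top0.png

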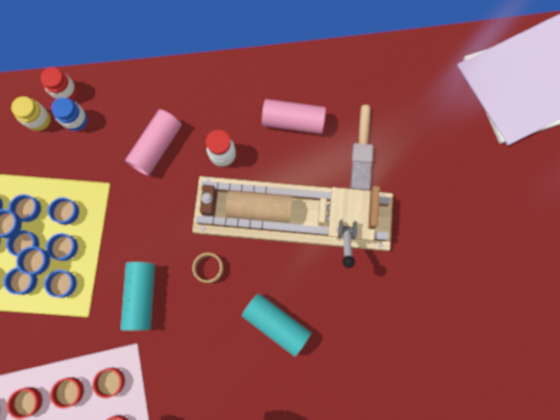

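View pics/side0.png

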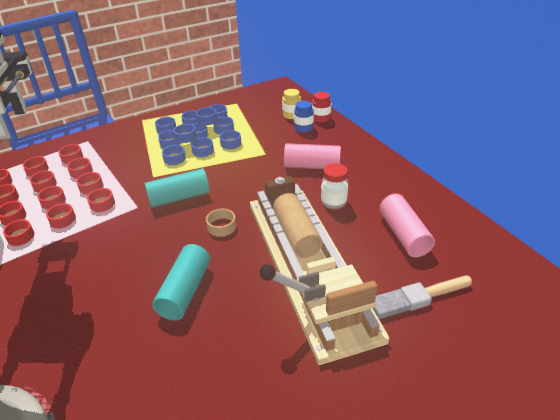

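The top view shows the trough from about (195,205) to (392,220), with the end stop on the left (208,200) and the fence at (350,213). The lever knob is at (348,262), towards the robot. The brush lies beside the fence at (362,160). I'll enlarge for exact pixels.

```bash
python3 - <<'E'
import cv2
a=cv2.imread("pics/top0.png")[165:275,185:405]
cv2.imwrite("pics/topc.png",cv2.resize(a,None,fx=3.6,fy=3.6,interpolation=cv2.INTER_CUBIC))
a=cv2.imread("pics/side0.png")[170:365,240:440]
cv2.imwrite("pics/sidec.png",cv2.resize(a,None,fx=3,fy=3,interpolation=cv2.INTER_CUBIC))
E
```

```text
(no output)
```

View pics/topc.png

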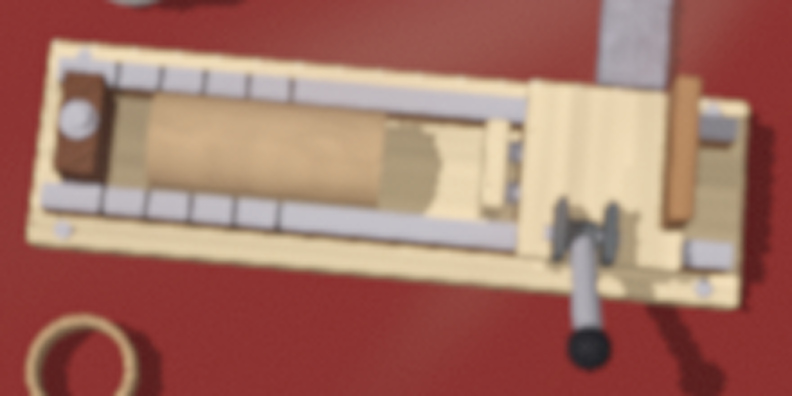

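View pics/sidec.png

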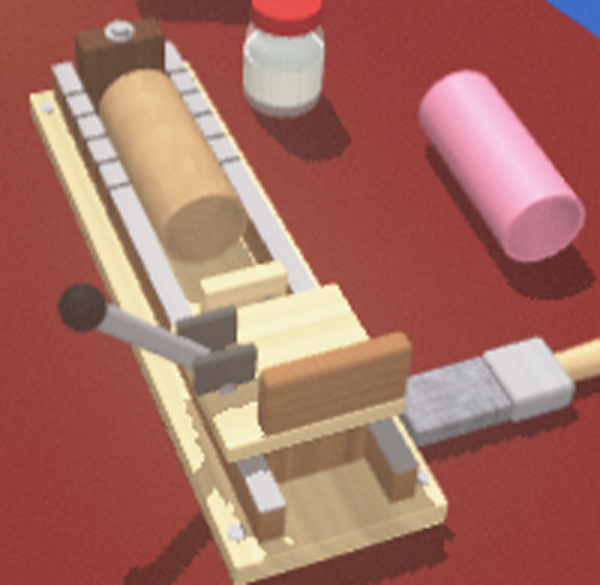

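The crops give the base-plate corners, knob (589,348), plate front corners (530,80)/(517,255), push board top and stop face in the top view, plus matching points in the side view. I'll fit the jig pose and fence position jointly.

```bash
cat > h.py <<'E'
import numpy as np,cv2
from cell import robot,cams
def proj(n,P,s=None):
    c=cams.calibration(n)
    K=np.array([[c['fx'],0,c['cx']],[0,c['fy'],c['cy']],[0,0,1.]])
    if n=="wrist":
        from scipy.spatial.transform import Rotation as R
        T=np.eye(4);T[:3,:3]=R.from_euler('xyz',s['tool_rot']).as_matrix();T[:3,3]=s['tool_pos']
        E=np.linalg.inv(T@c['T_tool_cam'])
    else: E=c['extrinsics']
    p=np.atleast_2d(P)@E[:3,:3].T+E[:3,3]
    return cv2.projectPoints((p*[1,-1,-1]).astype(float),np.zeros(3),np.zeros(3),K,c['dist'])[0][:,0]
E
cat > fit.py <<'E'
from h import *
from scipy.optimize import least_squares
t=lambda u,v:(u/3.6+185-.36,v/3.6+165-.36); d=lambda u,v:(u/3+240-.33,v/3+170-.33)
# cam,pixel,frame,(x,y,z): J jig, F fence, B board rear (y rel), E end stop face
O=[("top",t(52,40),'J',(60,205,18)),("top",t(749,101),'J',(60,-205,18)),("top",t(738,307),'J',(-60,-205,18)),("top",t(27,243),'J',(-60,205,18)),
("top",t(589,348),'F',(-106.7,10,129.7)),("top",t(530,80),'F',(50,45,61)),("top",t(517,255),'F',(-50,45,61)),
("top",t(701,77),'B',(40,0,101)),("top",t(690,225),'B',(-40,0,101)),("top",t(107,75),'E',(29,0,78)),("top",t(98,180),'E',(-29,0,78)),
("side",d(30,95),'J',(-60,205,18)),("side",d(445,500),'J',(60,-205,18)),("side",d(240,577),'J',(-60,-205,18)),
("side",d(82,306),'F',(-106.7,10,129.7)),("side",d(235,450),'F',(-50,-45,61)),
("side",d(262,385),'B',(-40,0,101)),("side",d(411,345),'B',(40,0,101))]
def W(q,fr,p):
    x,y,a,f,b,e=q; p=np.array(p)/1000.
    p[1]+={'J':0,'F':f,'B':f+b,'E':e}[fr]
    return np.array([x+p[0]*np.cos(a)-p[1]*np.sin(a),y+p[0]*np.sin(a)+p[1]*np.cos(a),p[2]])
r=lambda q:np.concatenate([proj(n,W(q,fr,p))[0]-uv for n,uv,fr,p in O])
if __name__=="__main__":
    s=least_squares(r,[.53,.1,0,-.1,-.04,.15],loss='soft_l1'); q=s.x
    print(q.round(4)); print(r(q).reshape(-1,2).round(1).tolist())
    for nm,fr,p in[("knob",'F',(-106.7,10,129.7)),("pivot",'F',(-36,10,59)),("knobfree",'F',(34.7,10,129.7)),("pushface",'B',(0,0,85)),("padfront",'F',(0,67,46))]: print(nm,W(q,fr,p).round(4))
E
python3 fit.py
```

```text
[ 0.5948  0.0703 -0.2038 -0.1186 -0.0432  0.1597]
[[-0.2, 1.0], [-0.6, -0.2], [0.2, -1.1], [-0.1, 0.1], [0.3, -0.4], [-0.5, -0.1], [-0.1, -0.3], [-1.0, 3.9], [0.1, 3.2], [0.5, -0.4], [-0.3, -1.2], [0.1, 0.2], [3.7, 0.7], [1.0, -2.6], [2.2, 0.6], [-0.4, -0.4], [-2.9, 1.5], [-3.3, 1.0]]
knob [ 0.4683 -0.0145  0.1297]
pivot [ 0.5375 -0.0288  0.059 ]
knobfree [ 0.6068 -0.0431  0.1297]
pushface [ 0.562  -0.0881  0.085 ]
padfront [0.5843 0.0198 0.046 ]
```

```bash
cat > go.py <<'E'
# usage: go.py fenceY x y z [x y z ...]  targets (mm, TCP) in fence frame -> shifts in tool axes (mm) + turn to jig yaw
import sys; from h import *
from scipy.spatial.transform import Rotation as R
J=(.5948,.0703,-.2038)
def here(f):
    s=robot.observe(); p=s['tool_pos']-np.array([J[0],J[1],0]); c,n=np.cos(J[2]),np.sin(J[2])
    q=np.array([p[0]*c+p[1]*n,-p[0]*n+p[1]*c-f,p[2]]); return s,q
if __name__=="__main__":
    f=float(sys.argv[1])/1000; s,q=here(f)
    Rt=R.from_euler('xyz',s['tool_rot']); Rw=R.from_euler('xyz',[-np.pi/2,0,J[2]])
    print("t",round(s['time'],2),"TCP fence mm",(q*1000).round(1),"F",s['contact_force'].round(1),"turn deg",np.degrees((Rt.inv()*Rw).as_rotvec()).round(2))
    for t in np.array(sys.argv[2:],float).reshape(-1,3):
        d=R.from_euler('z',J[2]).apply(t/1000-q); print(t,"->",(Rt.inv().apply(d)*1000).round(1))
E
python3 go.py -118.6 -155 10 200 -155 10 130
```

```text
t 0.1 TCP fence mm [-480.1  446.6  237.1] F [0.1 0.1 0.5] turn deg [ 0.08 -9.69 -0.02]
[-155.   10.  200.] -> [ 393.9   37.5 -375.6]
[-155.   10.  130.] -> [ 393.9  107.5 -375.5]
```

Request:
{"name": "apply_moves", "arguments": {"plan": [[0.045,0,-0.043,0,-2,0,1],[0.09,0,-0.086,0,-4,0,1],[0.135,0,-0.129,0,-6,0,1],[0.18,0,-0.171,0,-8,0,1],[0.22,0,-0.21,0,-9.7,0,1]]}}

```text
time: 0.72
tool_pos: [0.32, 0.2114, 0.2377]
tool_rot: [-1.571, -0.0, -0.202]
contact_force: [1.5, 0.0, 0.1]
opening: 0.0465
```

```bash
python3 go.py -118.6 -155 10 200 -155 10 130
```

```text
t 0.72 TCP fence mm [-297.7  201.1  237.7] F [1.5 0.  0.1] turn deg [-0.    0.08  0.01]
[-155.   10.  200.] -> [ 142.4   37.7 -191.3]
[-155.   10.  130.] -> [ 142.4  107.7 -191.3]
```

Request:
{"name": "apply_moves", "arguments": {"plan": [[0.036,0,-0.048,0,0,0,1],[0.072,0,-0.096,0,0,0,1],[0.108,0.01,-0.144,0,0,0,1],[0.142,0.037,-0.191,0,0,0,1],[0.142,0.07,-0.191,0,0,0,1]]}}

```text
time: 1.35
tool_pos: [0.4218, -0.0059, 0.1671]
tool_rot: [-1.571, -0.002, -0.209]
contact_force: [0.3, 1.4, -0.4]
opening: 0.0008
```

```bash
python3 go.py -118.6 -155 10 135; python3 - <<'E'
from h import *
for n in("wrist","side"):cv2.imwrite(f"pics/{n}1.png",cams.read_camera(n))
a=cv2.imread("pics/side1.png")[150:360,180:440];b=cv2.imread("pics/wrist1.png")
a=cv2.resize(a,(450,363));b=cv2.resize(b,(350,262));o=np.zeros((363,800,3),np.uint8);o[:,:450]=a;o[:262,450:]=b
cv2.imwrite("pics/v1.png",o)
E
```

```text
t 1.35 TCP fence mm [-154.     8.9  167.1] F [ 0.3  1.4 -0.4] turn deg [ 0.02 -0.28  0.14]
[-155.   10.  135.] -> [-1.1 32.1  1.1]
```

View pics/v1.png

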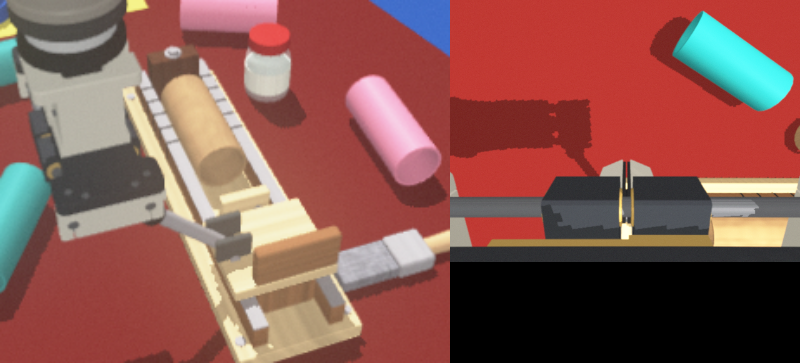

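The side view shows the fingers standing to the robot's side of the knob, clear of it. The wrist view's fingers hide the knob. Next: lower beside the knob, then push along the arc.

Request:
{"name": "apply_moves", "arguments": {"plan": [[0.0,0.018,0.001,0,-0.3,0,1],[0.0,0.037,0.001,0,-0.3,0,1],[0.01,0.037,0.001,0,-0.3,0,1],[0.02,0.037,0.001,0,-0.3,0,1],[0.03,0.035,0.001,0,-0.3,0,1]]}}

```text
time: 2.08
tool_pos: [0.4479, -0.0071, 0.1334]
tool_rot: [-1.571, 0.006, -0.198]
contact_force: [-24.2, 4.0, 18.3]
opening: 0.0005
```

```bash
python3 go.py -118.6 -95 10 153 -57 10 163
```

```text
t 2.08 TCP fence mm [-128.2   13.1  133.4] F [-24.2   4.   18.3] turn deg [ 0.01  0.35 -0.35]
[-95.  10. 153.] -> [ 33.  -19.8  -3.3]
[-57.  10. 163.] -> [ 71.  -30.   -3.5]
```

Request:
{"name": "apply_moves", "arguments": {"plan": [[0.004,-0.01,-0.003,0,0.3,0,1],[0.015,-0.017,-0.003,0,0.3,0,1],[0.033,-0.026,-0.003,0,0.3,0,1],[0.052,-0.032,-0.003,0,0.3,0,1],[0.07,-0.034,-0.003,0,0.3,0,1]]}}

```text
time: 2.7
tool_pos: [0.519, -0.0244, 0.1682]
tool_rot: [-1.571, -0.002, -0.203]
contact_force: [-1.4, 0.1, 0.1]
opening: 0.0003
```

```bash
python3 go.py -118.6 -57 10 163 -17 10 158 16 10 141; python3 - <<'E'
from h import *
a=cams.read_camera("side")[130:360,180:440];b=cams.read_camera("top")[130:290,240:440]
a=cv2.resize(a,(410,363));b=cv2.resize(b,(390,312));o=np.zeros((363,800,3),np.uint8);o[:,:410]=a;o[:312,410:]=b
cv2.imwrite("pics/v2.png",o)
E
```

```text
t 2.7 TCP fence mm [-55.1  10.5 168.2] F [-1.4  0.1  0.1] turn deg [-0.01  0.03  0.1 ]
[-57.  10. 163.] -> [-2.   5.2 -0.5]
[-17.  10. 158.] -> [38.  10.3 -0.5]
[ 16.  10. 141.] -> [71.  27.3 -0.6]
```

View pics/v2.png

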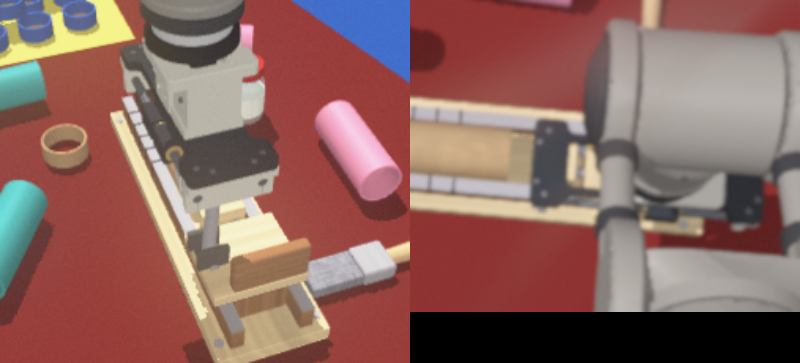

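The side view shows the lever now about upright under the gripper. Continuing the arc.

Request:
{"name": "apply_moves", "arguments": {"plan": [[0.018,0.001,0,0,0,0,1],[0.038,0.007,0,0,0,0,1],[0.055,0.015,0,0,0,0,1],[0.07,0.026,0,0,0,0,1],[0.075,0.03,0,0,0,0,1]]}}

```text
time: 3.42
tool_pos: [0.5857, -0.0381, 0.1367]
tool_rot: [-1.571, 0.015, -0.203]
contact_force: [-31.8, 6.2, 32.2]
opening: 0.0006
```

```bash
python3 go.py -118.6 16 10 141 -40 10 200 -15 -90 200
```

```text
t 3.42 TCP fence mm [ 13.1  10.6 136.7] F [-31.8   6.2  32.2] turn deg [ 0.01  0.05 -0.84]
[ 16.  10. 141.] -> [ 2.9 -4.4 -0.6]
[-40.  10. 200.] -> [-54.  -62.6  -0.5]
[-15. -90. 200.] -> [ -29.1  -62.9 -100.6]
```

Request:
{"name": "apply_moves", "arguments": {"plan": [[-0.012,-0.01,0,0,0,0,1],[-0.03,-0.055,0,0,0,0,1],[-0.032,-0.065,-0.045,0,0,0,1],[-0.032,-0.065,-0.095,0,0,0,1],[-0.032,-0.065,-0.1,0,0,0,1]]}}

```text
time: 4.05
tool_pos: [0.5392, -0.1336, 0.2021]
tool_rot: [-1.572, -0.001, -0.207]
contact_force: [0.5, 0.2, -0.3]
opening: 0.0003
```

```bash
python3 go.py -118.6 -12 -85 96 -12 -65 96;  python3 - <<'E'
from h import *
a=cams.read_camera("side")[130:360,180:440];b=cams.read_camera("top")[130:290,240:440]
a=cv2.resize(a,(410,363));b=cv2.resize(b,(390,312));o=np.zeros((363,800,3),np.uint8);o[:,:410]=a;o[:312,410:]=b
cv2.imwrite("pics/v3.png",o)
E
```

```text
t 4.05 TCP fence mm [-13.2 -92.3 202.1] F [ 0.5  0.2 -0.3] turn deg [ 0.04 -0.18  0.08]
[-12. -85.  96.] -> [  1.  106.1   7.4]
[-12. -65.  96.] -> [  1.  106.1  27.4]
```

View pics/v3.png

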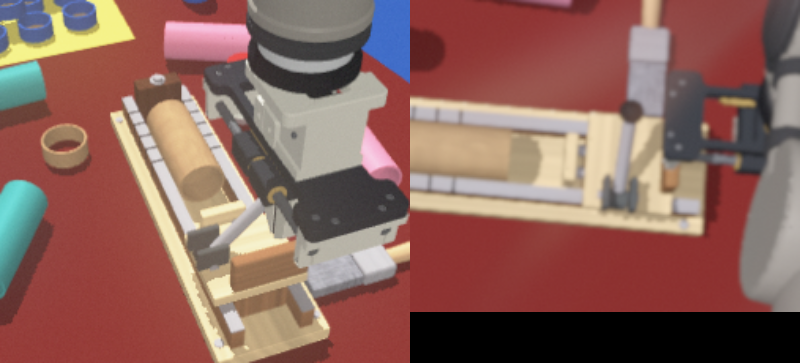

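The lever is over to the free side (top view: knob at about (630,110) of the composite). The fence hasn't moved and the gripper is behind the push board. Lowering and approaching the board.

Request:
{"name": "apply_moves", "arguments": {"plan": [[0.001,0.05,0.004,0,0,0,1],[0.001,0.09,0.006,0,0,0,1],[0.001,0.106,0.007,0,0,0,1],[0.001,0.106,0.018,0,0,0,1],[0.001,0.106,0.028,0,0,0,1]]}}

```text
time: 4.78
tool_pos: [0.5475, -0.103, 0.0972]
tool_rot: [-1.571, -0.003, -0.203]
contact_force: [-3.0, -12.8, -1.6]
opening: 0.0009
```

```bash
python3 go.py -118.6 -12 -62 96
```

```text
t 4.78 TCP fence mm [-11.3 -60.7  97.2] F [ -3.  -12.8  -1.6] turn deg [0.02 0.06 0.16]
[-12. -62.  96.] -> [-0.7  1.2 -1.3]
```

Request:
{"name": "apply_moves", "arguments": {"plan": [[0,0,0.012,0,0,0,1],[0,0,0.026,0,0,0,1],[0,0,0.04,0,0,0,1],[0,0,0.052,0,0,0,1],[0,0,0.06,0,0,0,1]]}}

```text
time: 5.4
tool_pos: [0.5597, -0.0456, 0.0973]
tool_rot: [-1.573, -0.004, -0.203]
contact_force: [1.0, -7.9, -2.3]
opening: 0.0006
```

```bash
python3 go.py -118.6 -12 18 96; python3 - <<'E'
from h import *
a=cams.read_camera("side")[130:360,180:440];b=cams.read_camera("top")[170:260,185:315]
a=cv2.resize(a,(300,265));b=cv2.resize(b,(500,346),interpolation=cv2.INTER_CUBIC);o=np.zeros((363,800,3),np.uint8);o[:265,:300]=a;o[:346,300:]=b
cv2.imwrite("pics/v4.png",o)
E
```

```text
t 5.4 TCP fence mm [-10.9  -2.   97.3] F [ 1.  -7.9 -2.3] turn deg [0.13 0.06 0.23]
[-12.  18.  96.] -> [-1.   1.3 20. ]
```

View pics/v4.png

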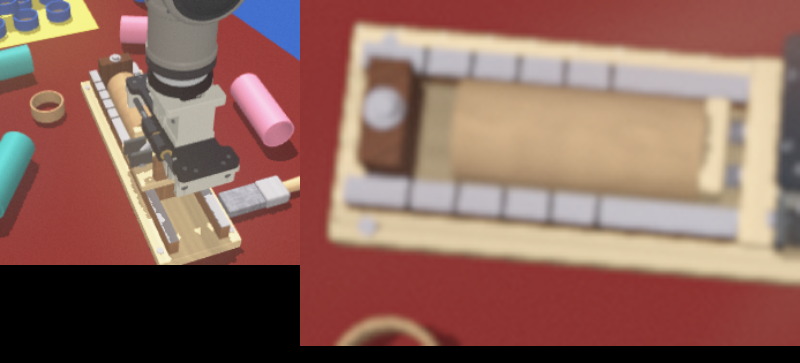

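The top crop shows the pad at the tube's near end, and a gap of roughly 20 mm still between the tube and the end stop. The push force is 7.9 N, so this is free sliding. Continuing more slowly.

Request:
{"name": "apply_moves", "arguments": {"plan": [[0,0,0.005,0,0,0,1],[0,0,0.01,0,0,0,1],[0,0,0.014,0,0,0,1],[0,0,0.017,0,0,0,1],[0,0,0.019,0,0,0,1]]}}

```text
time: 6.12
tool_pos: [0.5634, -0.0274, 0.0973]
tool_rot: [-1.573, -0.004, -0.203]
contact_force: [1.3, -7.9, 0.8]
opening: 0.0004
```

Request:
{"name": "apply_moves", "arguments": {"plan": [[0,0,0.0005,0,0,0,1],[0,0,0.001,0,0,0,1],[0,0,0.0015,0,0,0,1],[0,0,0.002,0,0,0,1],[0,0,0.0025,0,0,0,1]]}}

```text
time: 6.75
tool_pos: [0.5639, -0.025, 0.0973]
tool_rot: [-1.573, -0.004, -0.203]
contact_force: [-0.4, -7.7, 0.3]
opening: 0.0008
```

Request:
{"name": "apply_moves", "arguments": {"plan": [[0,0,0.0005,0,0,0,1],[0,0,0.001,0,0,0,1],[0,0,0.0015,0,0,0,1],[0,0,0.002,0,0,0,1],[0,0,0.0025,0,0,0,1]]}}

```text
time: 7.38
tool_pos: [0.5644, -0.0226, 0.0973]
tool_rot: [-1.573, -0.004, -0.203]
contact_force: [0.7, -7.8, 0.4]
opening: 0.0004
```

```bash
python3 go.py -118.6 -12 26 96; python3 - <<'E'
from h import *
a=cams.read_camera("side")[130:360,180:440];b=cams.read_camera("top")[170:260,185:315]
a=cv2.resize(a,(200,177));b=cv2.resize(b,(600,415),interpolation=cv2.INTER_CUBIC);o=np.zeros((415,800,3),np.uint8);o[:177,:200]=a;o[:415,200:]=b
cv2.imwrite("pics/v5.png",o)
E
```

```text
t 7.38 TCP fence mm [-11.   21.5  97.3] F [ 0.7 -7.8  0.4] turn deg [0.11 0.02 0.23]
[-12.  26.  96.] -> [-1.   1.3  4.5]
```

View pics/v5.png

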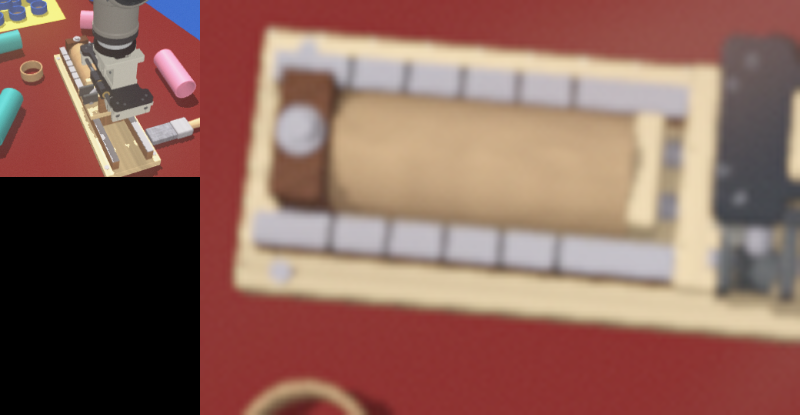

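The tube is nearly at the stop (gap about 0 at column 330) and the push force is still 7.8 N. Small steps now, watching for the force to rise.

Request:
{"name": "apply_moves", "arguments": {"plan": [[0,0,0.0005,0,0,0,1],[0,0,0.001,0,0,0,1],[0,0,0.0015,0,0,0,1],[0,0,0.002,0,0,0,1],[0,0,0.002,0,0,0,1]]}}

```text
time: 8.1
tool_pos: [0.5648, -0.0207, 0.0974]
tool_rot: [-1.573, -0.004, -0.203]
contact_force: [0.4, -8.5, -0.4]
opening: 0.0006
```

Request:
{"name": "apply_moves", "arguments": {"plan": [[0,0,0.0005,0,0,0,1],[0,0,0.001,0,0,0,1],[0,0,0.0015,0,0,0,1],[0,0,0.002,0,0,0,1],[0,0,0.002,0,0,0,1]]}}

```text
time: 8.72
tool_pos: [0.5652, -0.0189, 0.0974]
tool_rot: [-1.573, -0.004, -0.203]
contact_force: [0.4, -8.6, -0.5]
opening: -0.0001
```

Request:
{"name": "apply_moves", "arguments": {"plan": [[0,0,0.0005,0,0,0,1],[0,0,0.001,0,0,0,1],[0,0,0.0015,0,0,0,1],[0,0,0.002,0,0,0,1],[0,0,0.002,0,0,0,1]]}}

```text
time: 9.35
tool_pos: [0.5656, -0.0171, 0.0974]
tool_rot: [-1.573, -0.004, -0.203]
contact_force: [0.0, -9.4, 0.4]
opening: 0.0004
```

Request:
{"name": "apply_moves", "arguments": {"plan": [[0,0,0.0005,0,0,0,1],[0,0,0.001,0,0,0,1],[0,0,0.0015,0,0,0,1],[0,0,0.0015,0,0,0,1],[0,0,0.0015,0,0,0,1]]}}

```text
time: 9.98
tool_pos: [0.5659, -0.0158, 0.0974]
tool_rot: [-1.573, -0.004, -0.203]
contact_force: [0.1, -9.6, -0.4]
opening: 0.0004
```

Request:
{"name": "apply_moves", "arguments": {"plan": [[0,0,0.0005,0,0,0,1],[0,0,0.001,0,0,0,1],[0,0,0.001,0,0,0,1],[0,0,0.001,0,0,0,1],[0,0,0.001,0,0,0,1]]}}

```text
time: 10.6
tool_pos: [0.5661, -0.0149, 0.0974]
tool_rot: [-1.574, -0.004, -0.203]
contact_force: [-0.3, -10.5, -0.6]
opening: 0.0002
```

```bash
python3 go.py -118.6;  python3 - <<'E'
from h import *
F=[]
for i in range(4):
    b=cams.read_camera("top"); F.append(robot.observe()['contact_force'])
print(np.round(F,1).tolist())
cv2.imwrite("pics/v6.png",cv2.resize(b[160:280,185:345],(800,600),interpolation=cv2.INTER_CUBIC))
E
```

```text
t 10.6 TCP fence mm [-10.9  29.3  97.4] F [ -0.3 -10.5  -0.6] turn deg [0.16 0.02 0.23]
[[1.0, -10.1, -0.1], [0.7, -10.2, 0.4], [-0.2, -9.7, -0.7], [0.1, -10.1, 0.4]]
```

View pics/v6.png

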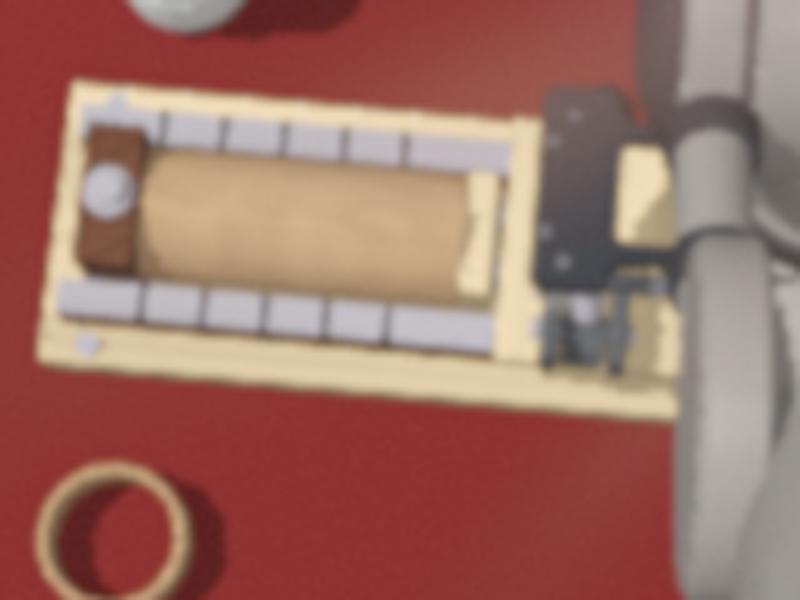

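The push force has levelled at about 10 N against 7.8 N when sliding, so the pad presses with roughly 2.5–3 N. The picture agrees: the tube is against the stop and the pad-to-plate gap is reduced but still open. Backing off and going over to the far side of the knob.

Request:
{"name": "apply_moves", "arguments": {"plan": [[0,0,-0.012,0,0,0,1],[0,-0.005,-0.02,0,0,0,1],[0,-0.06,-0.02,0,0,0,1],[0.02,-0.105,-0.02,0,0,0,1],[0.05,-0.105,0.01,0,0,0,1]]}}

```text
time: 11.42
tool_pos: [0.6182, -0.015, 0.2066]
tool_rot: [-1.57, -0.009, -0.206]
contact_force: [0.9, -0.4, -0.2]
opening: 0.0008
```

```bash
python3 go.py -28 81 10 200 81 10 131; python3 - <<'E'
from h import *
b=cams.read_camera("top")
cv2.imwrite("pics/v7.png",cv2.resize(b[130:280,185:385],(800,600),interpolation=cv2.INTER_CUBIC))
E
```

```text
t 11.43 TCP fence mm [ 40.1 -50.8 206.6] F [ 0.9 -0.4 -0.2] turn deg [-0.03 -0.13  0.54]
[ 81.  10. 200.] -> [40.7  7.  60.9]
[ 81.  10. 131.] -> [40.  76.  60.8]
```

View pics/v7.png

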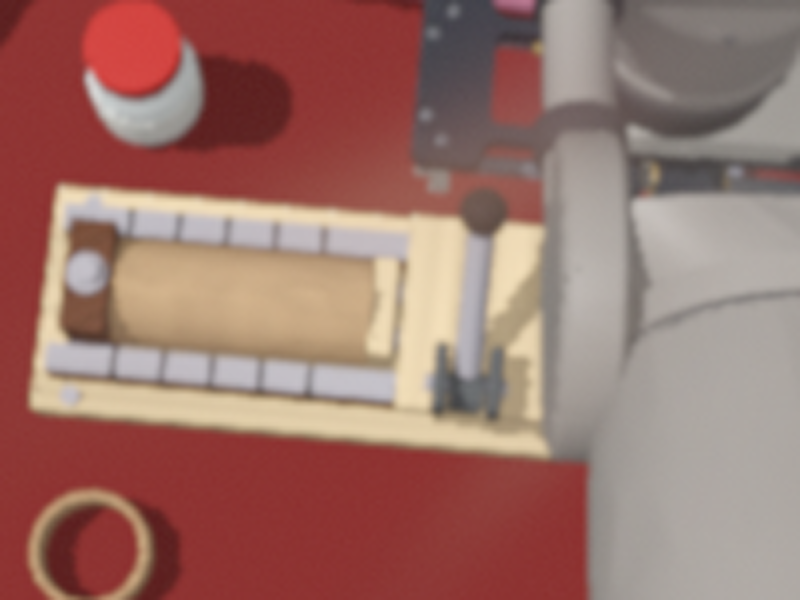

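The fence has stayed put: plate front edge at (412,214)–(396,408), knob at (484,211), tube against the stop. I'll derive the fence position from these.

```bash
python3 - <<'E'
from fit import *
q=[.5948,.0703,-.2038,0,0,.1597]
t=lambda u,v:(u/4+185-.38,v/4+130-.38)
for uv,p in[(t(484,211),(34.7,10,129.7)),(t(412,214),(50,45,61)),(t(396,408),(-50,45,61))]:
    s=least_squares(lambda f:proj("top",W(q[:3]+[f[0]]+q[4:],'F',p))[0]-uv,[-.03]); print(s.x,s.fun)
E
```

```text
[-0.02923313] [-0.02669251  0.32882141]
[-0.02948429] [-0.00181938  0.02233619]
[-0.02975538] [ 0.01533729 -0.18440155]
```

Request:
{"name": "apply_moves", "arguments": {"plan": [[0.02,0,0.02,0,0,0,1],[0.04,0.005,0.045,0,0,0,1],[0.042,0.03,0.061,0,0,0,1],[0.042,0.076,0.061,0,0,0,1],[0.042,0.076,0.061,0,0,0,1]]}}

```text
time: 12.1
tool_pos: [0.6667, 0.0382, 0.1211]
tool_rot: [-1.572, 0.009, -0.203]
contact_force: [0.3, -0.7, 0.4]
opening: 0.0005
```

```bash
python3 go.py -28 58 10 131
```

```text
t 12.1 TCP fence mm [ 76.9  11.2 121.1] F [ 0.3 -0.7  0.4] turn deg [ 0.05  0.04 -0.49]
[ 58.  10. 131.] -> [-19.   -9.8  -1.2]
```

Request:
{"name": "apply_moves", "arguments": {"plan": [[-0.012,-0.003,0,0,0,0,1],[-0.02,-0.006,0,0,0,0,1],[-0.026,-0.01,0,0,0,0,1],[-0.036,-0.019,0,0,0,0,1],[-0.046,-0.026,0,0,0,0,1]]}}

```text
time: 12.72
tool_pos: [0.6245, 0.047, 0.1526]
tool_rot: [-1.571, -0.003, -0.204]
contact_force: [2.5, -0.6, 1.3]
opening: 0.0004
```

```bash
python3 go.py -29 -15 10 168 -44 10 161 -66 10 150 -85 10 141
```

```text
t 12.72 TCP fence mm [ 33.8  12.2 152.6] F [ 2.5 -0.6  1.3] turn deg [-0.02  0.01  0.17]
[-15.  10. 168.] -> [-48.7 -15.6  -2.2]
[-44.  10. 161.] -> [-77.8  -8.7  -2.2]
[-66.  10. 150.] -> [-99.8   2.3  -2.2]
[-85.  10. 141.] -> [-118.8   11.2   -2.2]
```

Request:
{"name": "apply_moves", "arguments": {"plan": [[-0.014,-0.007,-0.002,0,0,0,1],[-0.03,-0.013,-0.002,0,0,0,1],[-0.048,-0.015,-0.002,0,0,0,1],[-0.062,-0.015,-0.002,0,0,0,1],[-0.075,-0.012,-0.002,0,0,0,1]]}}

```text
time: 13.35
tool_pos: [0.5497, 0.0606, 0.1634]
tool_rot: [-1.57, -0.001, -0.203]
contact_force: [4.5, -0.0, 2.9]
opening: 0.0006
```

```bash
python3 go.py -29 -52 10 161 -74 10 149 -86 10 140
```

```text
t 13.35 TCP fence mm [-42.2  10.4 163.4] F [ 4.5 -0.   2.9] turn deg [-0.03  0.02  0.07]
[-52.  10. 161.] -> [-9.8  2.4 -0.4]
[-74.  10. 149.] -> [-31.8  14.3  -0.4]
[-86.  10. 140.] -> [-43.8  23.3  -0.4]
```

Request:
{"name": "apply_moves", "arguments": {"plan": [[-0.012,0.003,0,0,0,0,1],[-0.024,0.009,0,0,0,0,1],[-0.034,0.015,0,0,0,0,1],[-0.042,0.022,0,0,0,0,1],[-0.046,0.026,0,0,0,0,1]]}}

```text
time: 13.98
tool_pos: [0.5066, 0.0696, 0.1371]
tool_rot: [-1.57, -0.004, -0.203]
contact_force: [10.2, -1.1, 10.5]
opening: 0.0004
```

```bash
python3 go.py -29 -85 10 141
```

```text
t 13.97 TCP fence mm [-86.3  10.4 137.1] F [10.2 -1.1 10.5] turn deg [-0.04  0.02  0.22]
[-85.  10. 141.] -> [ 1.3 -3.9 -0.4]
```

Request:
{"name": "apply_moves", "arguments": {"plan": [[-0.001,0.001,0,0,0,0,1],[-0.002,0.002,0,0,0,0,1],[-0.003,0.003,0,0,0,0,1],[-0.003,0.003,0,0,0,0,1],[-0.003,0.003,0,0,0,0,1]]}}

```text
time: 14.6
tool_pos: [0.5065, 0.0698, 0.1362]
tool_rot: [-1.569, -0.01, -0.204]
contact_force: [9.3, -1.9, 15.0]
opening: 0.0003
```

```bash
python3 go.py -29
```

```text
t 14.6 TCP fence mm [-86.4  10.6 136.2] F [ 9.3 -1.9 15. ] turn deg [-0.09  0.    0.59]
```

It's stalled against the end (about 17 N with no further movement). Retracting straight up and towards +x, clear of the view.

Request:
{"name": "apply_moves", "arguments": {"plan": [[0.006,-0.006,0,0,0,0,1],[0.02,-0.03,0,0,0,0,1],[0.02,-0.08,0,0,0,0,1],[0.02,-0.1,-0.05,0,0,0,1],[0.02,-0.1,-0.11,0,0,0,1]]}}

```text
time: 15.22
tool_pos: [0.4989, -0.0418, 0.2342]
tool_rot: [-1.571, 0.001, -0.201]
contact_force: [-0.2, 0.4, -0.3]
opening: 0.0001
```

Request:
{"name": "apply_moves", "arguments": {"plan": [[0,0,-0.05,0,0,0,1],[0,0,-0.1,0,0,0,1],[0,0,-0.13,0,0,0,1],[0,0,-0.13,0,0,0,1],[0,0,-0.13,0,0,0,1]]}}

```text
time: 15.85
tool_pos: [0.4728, -0.1678, 0.2329]
tool_rot: [-1.569, 0.003, -0.204]
contact_force: [-0.5, 0.7, -0.4]
opening: 0.0005
```

```bash
python3 - <<'E'
from fit import *
b=cams.read_camera("top");a=cams.read_camera("side")
q=[.5948,.0703,-.2038,-.0295,0,.1597]
print(robot.observe()['contact_force'].round(1))
for th in(0,.15,.3):
    p=(-36+100*np.sin(th-np.pi/4),10,59+100*np.cos(th-np.pi/4))
    print(th,(proj("top",W(q,'F',p))[0]-[185,170]+.4)*5,(proj("side",W(q,'F',p))[0]-[220,140]+.4)*2.5)
o=np.zeros((600,800,3),np.uint8)
o[:]=0; t=cv2.resize(b[170:280,185:345],None,fx=5,fy=5,interpolation=cv2.INTER_CUBIC)
cv2.imwrite("pics/v8.png",t); s=cv2.resize(a[140:320,220:420],None,fx=2.5,fy=2.5)
cv2.imwrite("pics/v9.png",s)
E
```

```text
[-0.  -0.3  0.6]
0 [576.93998451 436.02030694] [ 83.92900108 236.2818897 ]
0.15 [580.22823888 401.67886127] [ 99.98078827 220.96931063]
0.3 [583.6701143  363.94178878] [118.32983509 207.18163505]
```

View pics/v8.png

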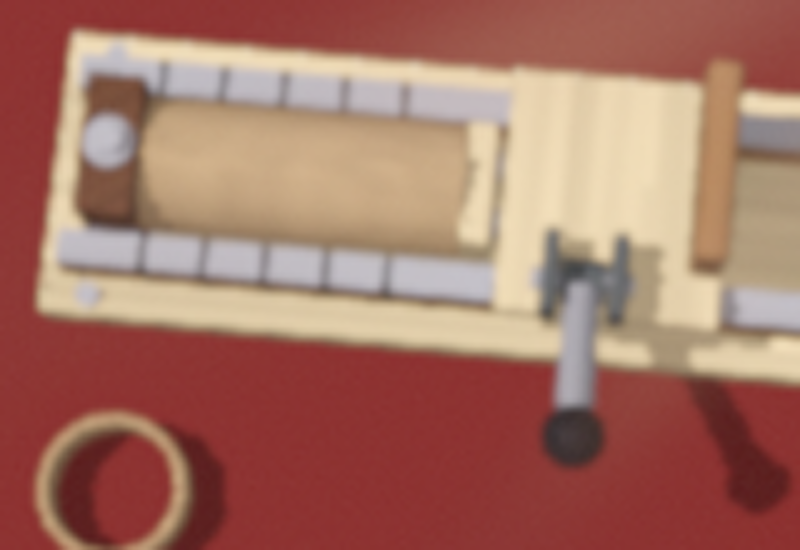

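The knob is at (573,436), where 0 rad predicts (577,436). The plate front edge hasn't moved, the tube is against the stop, and the pad gap is about 4–5 mm of its original 10, so the pad is in by 5–6 mm. Handing in.

```bash
python3 -c "
from cell import robot
print(robot.hand_in())"
```

```text
the job is handed in; nothing more can be done
None
```

The tube is clamped between the end stop and the fence's pad, and the job is handed in after about 16 s of robot time; no verdict is reported. I flipped the lever to free and pushed the fence up about 90 mm. The tube then met the stop and the pad pressed in, and I flipped the lever back to locked.

Last checks:
- **Lever:** the knob is within 1 px of the 0 rad position across the lever's swing and 4 px off along the trough. It stalled at about 17 N against the end.
- **Fence:** its front edge was in the same place before and after locking.
- **Pad:** it is in by about 5–6 mm, judged from the gap in the top view. The rise in push force (7.8 to about 10 N) points to roughly 2.5–3 N on the tube, well below crushing.
- **Robot:** it stands clear and reads zero force.
- **Jar, brush and cut ring:** I kept the arm clear of all three. The cut ring is in its place in the last picture viewed. The jar and brush are outside it, so I did not check those again at the end.

One disagreement: the first pose fit put the pad about 9 mm in. I went with the force rise and the gap, since that fit was only good to 2–3 mm.

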